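# Pack a set of pastry stamps into its tray

## Robot

A 6-joint arm with a two-finger parallel gripper is mounted at the origin on the work surface. World frame = base frame: x ahead of the robot, y to its left, z up, the work surface at z = 0. Lengths are in m, angles in rad, forces in N, time in s.
With the tool pointing down it reaches from about 0.35 to 0.85 m from the base axis. Payload 8.1 kg.
Tool frame: the origin (TCP) lies midway between the tips of the shut fingers; the grasp point (between the pads) lies 19 mm behind it; z points along the fingers, y is the line along which they close (so a half turn about z gives the same grasp; the last joint's range is limited). The gripper opens to 85 mm and grips with 20 to 120 N. Pads are 22 mm wide; open, the fingers measure 114 mm over their backs; the gripper's body (76 mm by 85 mm) begins 54 mm behind the grasp point. The pads swing forward as they close: fully open they stand 13 mm farther back than shut.
Start: joints at [1.131, 0.13, 1.488, -0, 1.523, -0.085], TCP at [0.208, 0.563, 0.231] pointing down, gripper open.
Joint ranges: [-2.96, 2.96], [-0.89, 2.26], [0.02, 2.5], [-1.34, 4.48], [0, 2.73], [-2.66, 2.66]. Speed limits (rad/s): [2.39, 2.39, 2.79, 3.14, 3.14, 3.14].

## Interface

Orientations are given as [roll, pitch, yaw] about the fixed x, y, z axes, in that order (R = Rz(yaw) Ry(pitch) Rx(roll)).
In Python, from station import telemetry, imaging, workorder gives the robot as it stands.
- The arm moves only by the tool arm_command, never from a script. Its argument "increments" is a list of rows, each a list of 5 numbers: the shift along the world's x, y, z in m, then the turn about the world's z in rad, then the opening, from -1 (shut) to 1 (fully open). In form: [[x, y, z, yaw, fingers], ...]. A call has 1 to 12 rows; each row shifts and turns the commanded pose from where the row before left it; what a row does not reach is not made up. A row lasts 1/8 s, in which the tool goes at most 62.5 mm and 10.7 degrees, less where a joint would pass 70% of its speed; a pose out of reach is approached as far as the arm can. A call with a gripper value outside its range is refused whole. The fingers move at their own pace and stop on an object; the grip force is fixed at half the most. Time passes only in rows, so rows that do not move let the fingers close. It gives the time, the measured TCP pose, the force, the opening and the grip force at its end, in the units of the state.
- telemetry.get_obs(): the state, without advancing time (a new reading comes with each control period).
- imaging.grab_frame(name): name is "scene" or "top"; returns the picture (400x640x3 uint8, blue, green, red); there is no depth.
- imaging.camera_info(name): a dict with "fx", "fy", "cx", "cy" (pixels), "world_to_cam" (4x4, takes a point from world to camera coordinates). Camera axes: x right, y down, z forward; pixel columns grow to the right and rows downward; lengths in m; the calibration is good to about 2 mm. A picture is of the moment at which its call begins. camera_info takes no time and is no camera call.
- workorder.close_job(): hands the job in; it is judged then, once.
Trained networks look in the newest picture that a camera, given by its name, has taken for a name from the list of things; names that differ only in an ending like _2 or _b are one class to them, and where a whole thing is asked for, a point or a joint stands for the part that bears it (a point fixed in the world has none). Each returns a list of dicts, best first, with "confidence" (0 to 1); they miss things now and then, are a little off and sometimes report something else, mostly with a low value. They report only what shows in the picture. A call takes as long as a camera call. They do not tell look-alikes from the thing itself.
- imaging.look_for(camera, target): "centre" ([column, row] in pixels, amid what is visible of it).
- imaging.masks_of(camera, target): "mask" (400x640 bool, what is visible of it) and "centre" ([column, row] in pixels, amid what is visible of it).
- imaging.pinpoint(camera, target): "centre" ([column, row] in pixels: a listed point, or the origin of a listed thing).
The state is a dict: "clock": time; "joint_pos": joint angles; "dq": joint speeds; "joint_efforts": joint torques, N m; "ee_pos": TCP position; "eef_rot": TCP orientation; "wrist_force": force on the tool from outside, world axes, zero at the start; "moment": the same for the moment, N m; "width": finger opening in m; "finger_force": force on a finger pad.
Only numpy, scipy, OpenCV 4.12 (cv2) and the standard library are available. Lean on these libraries where they do the work, as an engineer would, in place of code of your own. Each camera call takes 0.05 s, during which the arm holds its last target. There are 200 camera calls.

## Task

Pack the set of four large wooden pastry stamps into the tray: stand each one upright and fully down inside the nest whose fence has the outline of its head (round, square, flower, oblong). Set them down gently rather than dropping them, knock no stamp over, and leave the two small stamps, round and square, standing where they are.

Things in the scene. Friction and masses are not known exactly. Their poses are not given: they have to be found in the camera images.
- stamp_round: Large round pastry stamp: head a disc 60 mm across, about 90 g. Pale beech, standing upright: head 24 mm high, and from the middle of its top a plain round handle 20 mm thick up to 74 mm above the underside (25 mm collar, 4 mm high, at its foot). Grip the handle from above. Origin: centre of the underside, z up the handle.
- stamp_square: Large square pastry stamp: head 52 x 52 mm, sides along its x and y, about 90 g. Pale beech, standing upright: head 24 mm high, and from the middle of its top a plain round handle 20 mm thick up to 74 mm above the underside (25 mm collar, 4 mm high, at its foot). Grip the handle from above. Origin: centre of the underside, z up the handle.
- stamp_flower: Flower pastry stamp: head with five round petals, about 60 mm across, one petal pointing along x, about 85 g. Pale beech, standing upright: head 24 mm high, and from the middle of its top a plain round handle 20 mm thick up to 74 mm above the underside (25 mm collar, 4 mm high, at its foot). Grip the handle from above. Origin: centre of the underside, z up the handle.
- stamp_oblong: Oblong pastry stamp: head 68 mm (along its x) by 30 mm (along its y), about 90 g. Pale beech, standing upright: head 24 mm high, and from the middle of its top a plain round handle 20 mm thick up to 74 mm above the underside (25 mm collar, 4 mm high, at its foot). Grip the handle from above. Origin: centre of the underside, z up the handle.
- small_round: Small round stamp, a look-alike from another set that stays where it is: head a disc 37 mm across, about 50 g. Pale beech, standing upright: head 24 mm high, and from the middle of its top a plain round handle 20 mm thick up to 74 mm above the underside (25 mm collar, 4 mm high, at its foot). Grip the handle from above. Origin: centre of the underside, z up the handle.
- small_square: Small square stamp, a look-alike from another set that stays where it is: head 33 x 33 mm, about 50 g. Pale beech, standing upright: head 24 mm high, and from the middle of its top a plain round handle 20 mm thick up to 74 mm above the underside (25 mm collar, 4 mm high, at its foot). Grip the handle from above. Origin: centre of the underside, z up the handle.
- nest_round: Nest for the large round stamp: round wooden fence, 76 mm clear inside. Fixed. Fence 10 mm high on a cork pad 90 mm square, 4 mm thick, in the packing tray (202 mm square, wall 24 mm high; four nests two by two, 92 mm apart, places vary). Origin: centre of the pad underside, 7 mm above the table; a seated stamp rests 4 mm above it. z up.
- nest_square: Nest for the large square stamp: square wooden fence, 68 x 68 mm clear inside, sides along x and y. Fixed. Fence 10 mm high on a cork pad 90 mm square, 4 mm thick, in the packing tray (202 mm square, wall 24 mm high; four nests two by two, 92 mm apart, places vary). Origin: centre of the pad underside, 7 mm above the table; a seated stamp rests 4 mm above it. z up.
- nest_flower: Nest for the flower stamp: wavy five-petalled fence, 64 mm clear inside at its narrowest, so the stamp fits at any turn. Fixed. Fence 10 mm high on a cork pad 90 mm square, 4 mm thick, in the packing tray (202 mm square, wall 24 mm high; four nests two by two, 92 mm apart, places vary). Origin: centre of the pad underside, 7 mm above the table; a seated stamp rests 4 mm above it. z up.
- nest_oblong: Nest for the oblong stamp: oblong wooden fence, 82 mm (along x) by 46 mm (along y) clear inside. Fixed. Fence 10 mm high on a cork pad 90 mm square, 4 mm thick, in the packing tray (202 mm square, wall 24 mm high; four nests two by two, 92 mm apart, places vary). Origin: centre of the pad underside, 7 mm above the table; a seated stamp rests 4 mm above it. z up.
Mind the look-alikes: they are no part of the job. What is shaped like the stamp_square but green or yellow is not meant.

How it is judged:
By the outcome, as a careful person would: the job done as asked, in the order asked, and still so for the second after the job is handed in, with the robot touching nothing.
It also fails if it takes over 112 s, if anything falls off the work surface, if the arm or the gripper's body presses on something with over 40 N, if the wrist force passes 120 N, or if a joint passes its speed limit or range.

## Working session

There is one attempt and no reset: what is moved stays moved. The work goes in short steps, Python scripts to look and compute and a tool call to move; the robot and the scene stay as the last step left them, time stands still between calls to the robot, and variables do not carry over. Pictures are saved under pics/ and viewed, at most 14 in all, crops included, and the job is handed in when it is done.

Besides the shell and the picture viewer there is one more tool, called after ">>>" as a command line: name --pt "numbers of a row" for each row, then --argument value for the rest. arm_command: Moves the arm, as the interface text tells. Its arguments: {"type":"object","properties":{"increments":{"type":"array"}},"required":["increments"]}

```bash
mkdir -p pics
cat > h.py <<'E'
import numpy as np, cv2
from station import telemetry, imaging, workorder
def ray(cam,px,z):
    i=imaging.camera_info(cam); T=np.array(i["world_to_cam"]); R=T[:3,:3]; c=-R.T@T[:3,3]
    d=R.T@np.array([(px[0]-i["cx"])/i["fx"],(px[1]-i["cy"])/i["fy"],1]); return c+d*(z-c[2])/d[2]
def proj(cam,p):
    i=imaging.camera_info(cam); q=np.array(i["world_to_cam"])@np.r_[p,1]; return np.array([i["fx"]*q[0]/q[2]+i["cx"],i["fy"]*q[1]/q[2]+i["cy"]])
E
python3 - <<'E'
from h import *
for c in("top","scene"):
    cv2.imwrite(f"pics/{c}0.png",imaging.grab_frame(c))
    T=np.array(imaging.camera_info(c)["world_to_cam"]);print(c,-T[:3,:3].T@T[:3,3])
for n in "stamp_round stamp_square stamp_flower stamp_oblong small_round small_square nest_round nest_square nest_flower nest_oblong".split():
    z=0.007 if 'nest' in n else 0
    for c in("top","scene"):
        for r in imaging.pinpoint(c,n)[:4]: print(n,c,np.round(r["centre"]),round(r["confidence"],2),np.round(ray(c,r["centre"],z)[:2],3))
o=telemetry.get_obs();print(o["clock"],o["eef_rot"],o["width"])
E
```

```text
top [0.41033551 0.07366667 1.11151909]
scene [ 1.10553303 -0.43858485  0.62534298]
stamp_round top [215. 256.] 0.96 [0.436 0.315]
stamp_round scene [349. 139.] 0.79 [0.433 0.335]
stamp_square top [190. 127.] 0.91 [0.74  0.377]
stamp_square top [346. 129.] 0.75 [0.726 0.007]
stamp_square top [262. 193.] 0.73 [0.578 0.207]
stamp_square top [164. 226.] 0.67 [0.505 0.435]
stamp_square scene [456. 181.] 0.8 [0.744 0.369]
stamp_square scene [344. 261.] 0.75 [ 0.725 -0.002]
stamp_square scene [396. 136.] 0.67 [0.517 0.437]
stamp_flower top [318. 250.] 0.82 [0.444 0.08 ]
stamp_flower scene [280. 188.] 0.97 [0.461 0.065]
stamp_oblong top [268. 253.] 0.57 [0.438 0.194]
stamp_oblong scene [313. 166.] 0.83 [0.453 0.18 ]
stamp_oblong scene [178. 252.] 0.7 [ 0.472 -0.213]
small_round top [323. 187.] 0.5 [0.587 0.065]
small_round scene [316. 214.] 0.58 [0.589 0.057]
small_square top [214. 200.] 0.63 [0.564 0.319]
small_square scene [386. 162.] 0.54 [0.573 0.319]
nest_round top [444. 236.] 0.85 [ 0.467 -0.206]
nest_round scene [178. 250.] 0.67 [ 0.474 -0.214]
nest_square top [413. 191.] 0.61 [ 0.573 -0.141]
nest_square scene [236. 262.] 0.68 [ 0.582 -0.151]
nest_flower top [404. 226.] 0.81 [ 0.492 -0.116]
nest_flower scene [219. 233.] 0.79 [ 0.491 -0.128]
nest_oblong top [445. 239.] 0.3 [ 0.461 -0.208]
nest_oblong scene [193. 280.] 0.69 [ 0.561 -0.235]
1.1 [ 3.14157776e+00 -1.91487448e-05  2.78680580e+00] 0.0855543217589538
```

View pics/top0.png

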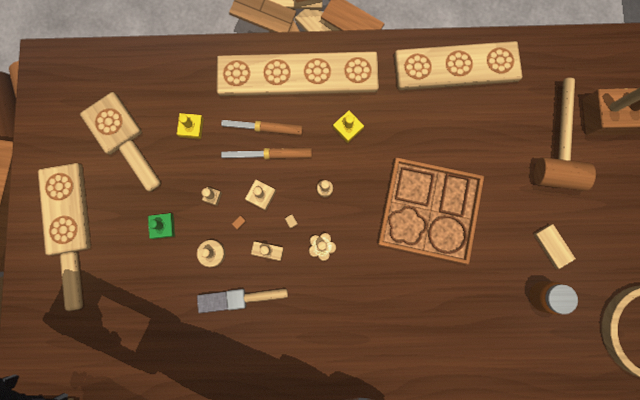

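View pics/scene0.png

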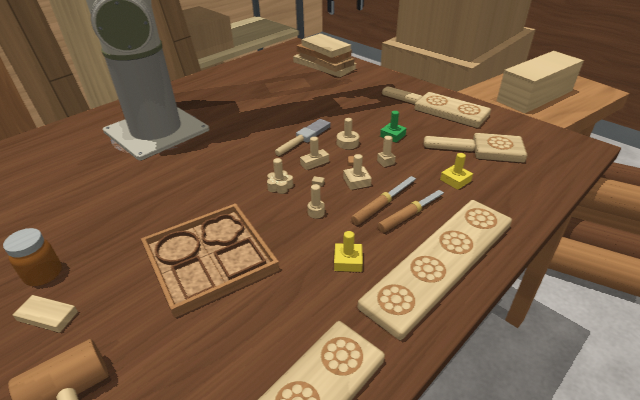

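Candidates in the top view:
- **Square shapes:** pale large (260,193), pale small (210,195), yellow (189,125) and (348,125), green (160,225). I choose the large pale one at (260,193).
- **Round shapes:** large (210,252), small (325,187). I choose the large one.
- **Oblong:** (266,250); the plain blocks at (238,222) and (291,221) are scraps.
- **Flower:** (322,246).

Next I'll check these in a crop and measure them.

Run:
```python
from h import *
im=imaging.grab_frame("top")
a=cv2.resize(im[165:275,140:350],None,fx=3.6,fy=3.6,interpolation=cv2.INTER_CUBIC)
b=cv2.resize(im[145:275,370:495],None,fx=2,fy=2,interpolation=cv2.INTER_CUBIC)
o=np.zeros((a.shape[0]+b.shape[0],max(a.shape[1],b.shape[1]),3),np.uint8);o[:a.shape[0],:a.shape[1]]=a;o[a.shape[0]:,:b.shape[1]]=b
s=imaging.grab_frame("scene"); c=cv2.resize(s[110:220,255:405],None,fx=2.3,fy=2.3);o[a.shape[0]:a.shape[0]+min(253,b.shape[0]),300:300+c.shape[1]]=c[:b.shape[0]]
cv2.imwrite("pics/crop1.png",o);print(o.shape)
for n in "stamp_round stamp_square stamp_flower stamp_oblong small_round small_square nest_round nest_square nest_flower nest_oblong".split():
  for cam in("top","scene"):
    for r in imaging.masks_of(cam,n)[:4]:
        m=r["mask"].astype(np.uint8); ys,xs=np.nonzero(m)
        hsv=cv2.cvtColor(im if cam=="top" else s,cv2.COLOR_BGR2HSV)
        print(n,cam,round(r["confidence"],2),np.round(r["centre"],1),m.sum(),"bbox",xs.min(),xs.max(),ys.min(),ys.max(),"hsv",np.median(hsv[m>0],0))
```

```text
(656, 756, 3)
stamp_round top 0.91 [213.9 256.8] 588 bbox 197 225 240 266 hsv [ 18. 113. 229.]
stamp_square top 0.95 [189.6 122.1] 542 bbox 178 203 114 137 hsv [ 25. 196. 236.]
stamp_square top 0.89 [163.2 225.4] 660 bbox 148 175 212 238 hsv [ 63. 148. 145.]
stamp_square top 0.74 [261.2 193.9] 537 bbox 246 274 181 208 hsv [ 19. 111. 233.]
stamp_square top 0.65 [346.1 127.2] 530 bbox 333 363 111 140 hsv [ 26. 193. 242.]
stamp_square scene 0.96 [346.8 255.3] 899 bbox 334 361 231 272 hsv [ 25. 178. 163.]
stamp_square scene 0.91 [456.9 174.4] 655 bbox 440 471 153 188 hsv [ 25. 184. 138.]
stamp_square scene 0.59 [396.1 130.9] 372 bbox 381 405 112 140 hsv [ 67.  160.   88.5]
stamp_square scene 0.56 [359.4 174.5] 624 bbox 343 370 154 189 hsv [ 19. 100. 133.]
stamp_flower top 0.67 [320.4 244.9] 497 bbox 310 335 233 259 hsv [ 19. 109. 231.]
stamp_flower scene 0.62 [280.5 184.5] 558 bbox 268 292 158 193 hsv [ 19. 100. 128.]
stamp_oblong top 0.7 [268.3 252.3] 376 bbox 252 282 241 258 hsv [ 18. 112. 229.]
stamp_oblong top 0.62 [326.1 188.4] 222 bbox 317 333 180 196 hsv [ 17. 116. 197.]
stamp_obl
[... 856 characters left out ...]
ox 308 322 185 217 hsv [ 19. 101. 124.]
nest_square top 0.95 [413.7 187.2] 1490 bbox 392 436 165 208 hsv [ 13. 136. 185.]
nest_square top 0.6 [268.8 251.7] 429 bbox 252 283 242 259 hsv [ 18. 114. 226.]
nest_square scene 0.87 [235.7 256.5] 1504 bbox 210 267 237 281 hsv [ 15. 113. 180.]
nest_square scene 0.54 [355.9 173. ] 597 bbox 344 370 154 188 hsv [ 19.  99. 133.]
nest_flower top 0.77 [403.6 227.1] 1515 bbox 385 429 203 247 hsv [ 13. 135. 187.]
nest_flower scene 0.92 [215.5 233.3] 1307 bbox 195 248 213 252 hsv [ 15. 113. 179.]
nest_oblong top 0.59 [455.3 195.1] 1544 bbox 431 475 173 217 hsv [ 13. 136. 185.]
nest_oblong scene 0.72 [190.1 277.5] 1799 bbox 163 222 255 303 hsv [ 15. 111. 188.]
```

View pics/crop1.png

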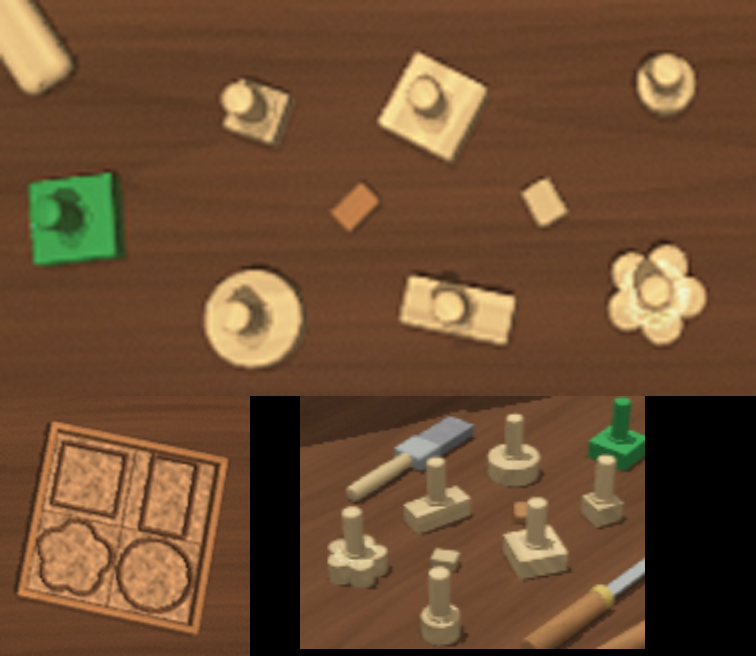

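```bash
cat > fit.py <<'E'
from h import *
from scipy.optimize import minimize
A=np.linspace(0,2*np.pi,25)[:-1]
circ=lambda r,x=0,y=0:np.c_[x+r*np.cos(A),y+r*np.sin(A)]
box=lambda a,b:np.array([[-a,-b],[a,-b],[a,b],[-a,b]])/2
HEAD={"round":[circ(.03)],"square":[box(.052,.052)],"oblong":[box(.068,.03)],
 "flower":[circ(.0125,.0175*np.cos(t),.0175*np.sin(t)) for t in np.arange(5)*2*np.pi/5]+[circ(.015)]}
UP=8
def parts(kind,p,z0=0):
    c,s=np.cos(p[2]),np.sin(p[2]);R=np.array([[c,s],[-s,c]])
    def pr(P,a,b): q=P@R+p[:2]; return np.vstack([np.c_[q,np.full(len(q),z0+z)] for z in(a,b)])
    return [pr(h,0,.024) for h in HEAD[kind]]+[pr(circ(.0125),.024,.028),pr(circ(.01),.024,.074)]
def sil(cam,kind,p,z0=0):
    m=np.zeros((400,640,),np.uint8); m=np.zeros((1600,2560),np.uint8)
    for P in parts(kind,p,z0):
        q=np.array([(proj(cam,x)+.5)*4-.5 for x in P]); cv2.fillConvexPoly(m,cv2.convexHull(np.round(q*16).astype(np.int32)),255,shift=4)
    return cv2.resize(m,(640,400),interpolation=cv2.INTER_AREA)/255.
def pale(im):
    h=cv2.cvtColor(im,cv2.COLOR_BGR2HSV); return ((h[...,1]<138)&(h[...,2]>55)&(h[...,0]<30)).astype(float)
_o=imaging.camera_info; _c={}
imaging.camera_info=lambda n:_c.setdefault(n,_o(n))
def fit(ims,kind,p0,z0=0):
    tg={}
    for c in ims:
        u,v=np.round(proj(c,[p0[0],p0[1],.03+z0])).astype(int); w=np.zeros((400,640));w[v-32:v+32,u-28:u+28]=1;
        n,l,st,ce=cv2.connectedComponentsWithStats((pale(ims[c])*w).astype(np.uint8)); k=1+np.argmin(np.hypot(*(ce[1:]-[u,v]).T)-st[1:,4]*.02); tg[c]=(l==k)*1.
    def cost(p): 
        e=0
        for c in tg: s=sil(c,kind,p,z0); e+=1-np.minimum(s,tg[c]).sum()/np.maximum(s,tg[c]).sum()
        return e
    best=None
    for y in p0[2]:
        r=minimize(cost,[p0[0],p0[1],y],method="Nelder-Mead",options=dict(initial_simplex=np.array([p0[0],p0[1],y])+np.array([[0,0,0],[.006,0,0],[0,.006,0],[0,0,.2]]),maxfev=110))
        if best is None or r.fun<best.fun: best=r
    return best.x,best.fun
E
cat > run.py <<'E'
from fit import *
ims={c:imaging.grab_frame(c) for c in("top","scene")}
ini={"round":(.436,.315,[0]),"square":(.578,.207,[.2,.6,1.]),"flower":(.45,.075,[0,.4,.8]),"oblong":(.443,.188,[1.3,1.7,2.0])}
for k,p in ini.items():
    for cs in (("top","scene"),("top",),("scene",)):
        x,f=fit({c:ims[c] for c in cs},k,p); print(k,cs,np.round(x,4),round(f,3))
# tray
off=np.array([[1,1],[1,-1],[-1,1],[-1,-1]])*.046
names=["square","oblong","flower","round"]
tg={}
for c in ims:
    for i,n in enumerate(names):
        tg[c,i]=max(imaging.masks_of(c,"nest_"+n),key=lambda r:r["mask"].sum())["mask"]*1.
def R(t): return np.array([[np.cos(t),-np.sin(t)],[np.sin(t),np.cos(t)]])
def cost(p,cams):
    e=0
    for (c,i),m in tg.items():
        if c not in cams: continue
        q=(box(.09,.09)+off[i])@R(p[2]).T+p[:2]
        q=np.array([(proj(c,[*a,.011])+.5)*4-.5 for a in q]);s=np.zeros((1600,2560),np.uint8);cv2.fillConvexPoly(s,np.round(q*16).astype(np.int32),255,shift=4)
        s=cv2.resize(s,(640,400),interpolation=cv2.INTER_AREA)/255.; e+=1-np.minimum(s,m).sum()/np.maximum(s,m).sum()
    return e
p0=np.array([.52,-.17,-.2])
for cams in(("top","scene"),("top",),("scene",)):
    r=minimize(cost,p0,args=(cams,),method="Nelder-Mead",options=dict(initial_simplex=p0+np.array([[0,0,0],[.008,0,0],[0,.008,0],[0,0,.15]]),maxfev=120))
    print("tray",cams,np.round(r.x,4),r.fun/4/len(cams))
    if len(cams)==2: P=r.x
for i,n in enumerate(names): print(n,np.round(P[:2]+R(P[2])@off[i],4))
V=[]
for c,(u0,v0) in(("top",(365,145)),("scene",(135,200))):
    k=4; d=cv2.resize(ims[c][v0:v0+130,u0:u0+150],None,fx=k,fy=k,interpolation=cv2.INTER_CUBIC)[:,:600]
    sh=[(box(.202,.202),[0,0],.024),(box(.068,.068),off[0],.021),(box(.046,.082)if 1 else 0,off[1],.021),(circ(.032),off[2],.021),(circ(.038),off[3],.021)]
    for S,o,z in sh:
        q=(S+o)@R(P[2]).T+P[:2]; q=np.array([(proj(c,[*a,z])+.5-[u0,v0])*k for a in q]); cv2.polylines(d,[np.round(q).astype(int)],1,(255,255,0),1)
    V.append(cv2.resize(d,(400,347)))
cv2.imwrite("pics/tray.png",np.hstack(V)); print(telemetry.get_obs()["clock"])
E
time python3 run.py
```

```text
Traceback (most recent call last):
  File "run.py", line 6, in <module>
    x,f=fit({c:ims[c] for c in cs},k,p); print(k,cs,np.round(x,4),round(f,3))
        ~~~^^^^^^^^^^^^^^^^^^^^^^^^^^^^
  File "fit.py", line 33, in fit
    r=minimize(cost,[p0[0],p0[1],y],method="Nelder-Mead",options=dict(initial_simplex=np.array([p0[0],p0[1],y])+np.array([[0,0,0],[.006,0,0],[0,.006,0],[0,0,.2]]),maxfev=110))
  File "fit.py", line 29, in cost
    for c in tg: s=sil(c,kind,p,z0); e+=1-np.minimum(s,tg[c]).sum()/np.maximum(s,tg[c]).sum()
                   ~~~^^^^^^^^^^^^^
  File "fit.py", line 16, in sil
    q=np.array([(proj(cam,x)+.5)*4-.5 for x in P]); cv2.fillConvexPoly(m,cv2.convexHull(np.round(q*16).astype(np.int32)),255,shift=4)
                 ~~~~^^^^^^^
  File "h.py", line 7, in proj
    i=imaging.camera_info(cam); q=np.array(i["world_to_cam"])@np.r_[p,1]; return np.array([i["fx"]*q[0]/q[2]+i["cx"],i["fy"]*q[1]/q[2]+i["cy"]])
  File "fit.py", line 21, in <lambda>
    imaging.camera_info=lambda n:_c.setdefault(n,_o(n))
                                                 ~~^^^
ValueError: time passes only in moves, steps and waits

real	0m8.603s
user	0m4.003s
sys	0m0.674s
```

```bash
sed -i 's/^imaging.camera_info=.*/imaging.camera_info=lambda n:_c[n]/; s/_c={}$/_c={n:_o(n) for n in("top","scene")}/' fit.py; grep -n _c fit.py
time python3 run.py
```

```text
20:_o=imaging.camera_info; _c={n:_o(n) for n in("top","scene")}
21:imaging.camera_info=lambda n:_c[n]
round ('top', 'scene') [0.4412 0.3223 0.1328] 0.16
round ('top',) [0.4407 0.3228 0.0643] 0.039
round ('scene',) [0.4434 0.319  0.1932] 0.079
square ('top', 'scene') [0.5723 0.2095 1.0814] 0.177
square ('top',) [0.5722 0.21   1.0831] 0.04
square ('scene',) [0.5743 0.2065 1.0936] 0.095
flower ('top', 'scene') [0.4513 0.0713 0.8311] 0.275
flower ('top',) [0.4509 0.0727 0.8241] 0.121
flower ('scene',) [ 0.4544  0.0685 -0.4601] 0.115
oblong ('top', 'scene') [0.4437 0.195  1.3393] 0.441
oblong ('top',) [0.4434 0.1956 1.338 ] 0.068
oblong ('scene',) [0.447  0.1921 1.315 ] 0.334
tray ('top', 'scene') [ 0.5267 -0.178  -0.238 ] 0.19215270618882185
tray ('top',) [ 0.5272 -0.1769 -0.2371] 0.04452940158752833
tray ('scene',) [ 0.5238 -0.1783 -0.2447] 0.3264193954728102
square [ 0.5822 -0.1441]
oblong [ 0.5605 -0.2335]
flower [ 0.4928 -0.1225]
round [ 0.4711 -0.2119]
2.8
real	1m5.905s
user	1m16.212s
sys	0m32.399s
```

View pics/tray.png

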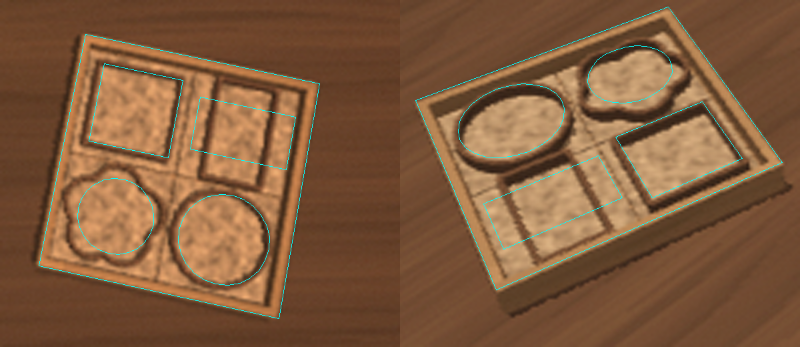

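Choice confirmed in the crop: large round, flower, oblong and the unpainted large square; nests are square upper left, oblong upper right, flower lower left and round lower right. The tray outline overlays well, and the nest x axis is at yaw -0.237. The oblong nest runs along tray x, so I only drew its box the wrong way round. Starting with the round stamp.

>>> arm_command --pt "0.0333 -0.0343 0 0 1" --pt "0.0333 -0.0343 0 0 1" --pt "0.0333 -0.0343 0 0 1" --pt "0.0333 -0.0343 0 0 1" --pt "0.0333 -0.0343 0 0 1" --pt "0.0333 -0.0343 0 0 1" --pt "0.033 -0.0346 0 0 1" --pt "0 0 -0.045 0 1" --pt "0 0 -0.045 0 1" --pt "0 0 -0.03 0 1" --pt "0 0 0 0 1"

```text
clock: 4.18
ee_pos: [0.4392, 0.3209, 0.1084]
eef_rot: [-3.137, -0.004, 2.787]
wrist_force: [0.0, -0.1, -0.2]
width: 0.0854
finger_force: 0.0
```

>>> arm_command --pt "0 0 -0.025 0 1" --pt "0 0 -0.025 0 1" --pt "0 0 -0.02 0 1" --pt "0 0 -0.005 0 1" --pt "0 0 0 0 1" --pt "0 0 0 0 1"

```text
clock: 4.92
ee_pos: [0.4423, 0.3229, 0.038]
eef_rot: [3.14, 0.002, 2.787]
wrist_force: [0.0, -0.8, -0.4]
width: 0.0854
finger_force: 0.0
```

>>> arm_command --pt "0 0 -0.002 0 -1" --pt "0 0 0 0 -1" --pt "0 0 0 0 -1" --pt "0 0 0 0 -1" --pt "0 0 0 0 -1" --pt "0 0 0 0 -1" --pt "0 0 0 0 -1" --pt "0 0 0 0 -1"

```text
clock: 5.92
ee_pos: [0.4412, 0.3222, 0.0343]
eef_rot: [-3.142, 0.0, 2.787]
wrist_force: [-0.7, -0.9, 1.9]
width: 0.0184
finger_force: 58.4
```

>>> arm_command --pt "0 0 0.02 0 -1" --pt "0 0 0.04 0 -1" --pt "0 0 0.04 0 -1" --pt "0 0 0.02 0 -1"

```text
clock: 6.42
ee_pos: [0.4422, 0.3229, 0.1567]
eef_rot: [3.139, 0.002, 2.787]
wrist_force: [1.3, -0.3, -0.8]
width: 0.0184
finger_force: 58.7
```

>>> arm_command --pt "0.002 -0.0236 0 0 -1" --pt "0.003 -0.05 0 0 -1" --pt "0.003 -0.05 0 0 -1" --pt "0.003 -0.05 0 0 -1" --pt "0.003 -0.05 0 0 -1" --pt "0.003 -0.05 0 0 -1" --pt "0.003 -0.05 0 0 -1" --pt "0.003 -0.05 0 0 -1" --pt "0.003 -0.05 0 0 -1" --pt "0.003 -0.05 0 0 -1" --pt "0.002 -0.04 0 0 -1" --pt "0 -0.02 0 0 -1"

```text
clock: 7.92
ee_pos: [0.4716, -0.213, 0.1533]
eef_rot: [3.141, -0.001, 2.785]
wrist_force: [-0.0, 0.7, -1.1]
width: 0.0183
finger_force: 58.8
```

>>> arm_command --pt "0 0 -0.03 0 -1" --pt "0 0 -0.03 0 -1" --pt "0 0 0 0 -1" --pt "0 0 0 0 -1"

```text
clock: 8.43
ee_pos: [0.4726, -0.2111, 0.0951]
eef_rot: [3.142, 0.0, 2.787]
wrist_force: [-0.1, -0.2, -0.3]
width: 0.0187
finger_force: 58.9
```

Run:
```python
from h import *
t=imaging.grab_frame("top")[150:280,370:500];s=imaging.grab_frame("scene")[160:310,125:275]
cv2.imwrite("pics/c2.png",np.hstack([cv2.resize(x,(400,400),interpolation=cv2.INTER_CUBIC) for x in(t,s)]))
```

```text
(no output)
```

View pics/c2.png

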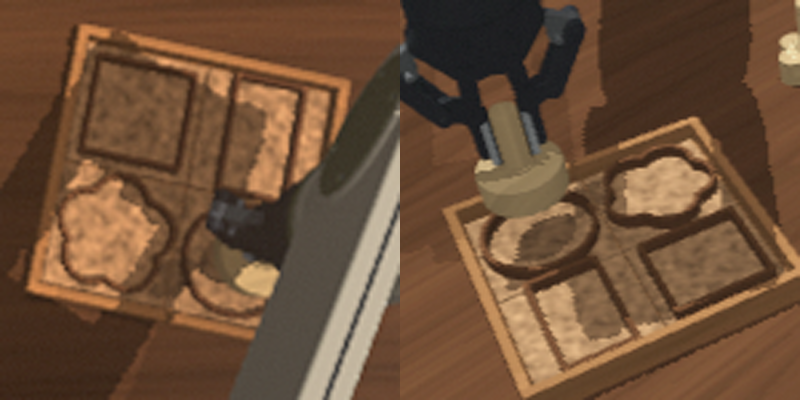

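The round stamp hangs upright over the round nest (right panel, about 520,180), so I'm lowering it.

>>> arm_command --pt "0 0 -0.02 0 -1" --pt "0 0 -0.015 0 -1" --pt "0 0 -0.007 0 -1" --pt "0 0 -0.003 0 -1" --pt "0 0 -0.002 0 -1" --pt "0 0 -0.001 0 -1" --pt "0 0 0 0 -1" --pt "0 0 0 0 -1"

```text
clock: 9.52
ee_pos: [0.4724, -0.2115, 0.0465]
eef_rot: [-3.142, 0.0, 2.787]
wrist_force: [-0.2, 0.9, -0.7]
width: 0.0183
finger_force: 58.9
```

>>> arm_command --pt "0 0 -0.001 0 -1" --pt "0 0 -0.0005 0 -1" --pt "0 0 0 0 -1" --pt "0 0 0 0 -0.3" --pt "0 0 0 0 0.2" --pt "0 0 0 0 1" --pt "0 0 0 0 1" --pt "0 0 0 0 1" --pt "0 0 0 0 1" --pt "0 0 0 0 1"

```text
clock: 10.78
ee_pos: [0.4722, -0.2113, 0.0448]
eef_rot: [-3.142, -0.0, 2.787]
wrist_force: [-0.6, 0.2, -0.1]
width: 0.0854
finger_force: 0.0
```

>>> arm_command --pt "0 0 0.03 0 1" --pt "0 0 0.05 0 1" --pt "0 0 0.03 0 1" --pt "-0.0033 0.044 0 0 1" --pt "-0.0036 0.048 0 0 1" --pt "-0.0036 0.048 0 0 1" --pt "-0.0036 0.048 0 0 1" --pt "-0.0036 0.048 0 0 1" --pt "-0.0036 0.048 0 0 1" --pt "0 0 -0.04 0 1" --pt "0 0 0 0 1"

```text
clock: 12.15
ee_pos: [0.4482, 0.073, 0.112]
eef_rot: [-3.139, -0.006, 2.788]
wrist_force: [-0.6, 0.4, 0.3]
width: 0.0853
finger_force: 0.0
```

Run:
```python
from h import *
print(telemetry.get_obs()["ee_pos"])
s=imaging.grab_frame("scene");t=imaging.grab_frame("top")
cv2.imwrite("pics/c3.png",np.hstack([cv2.resize(x,(400,400),interpolation=cv2.INTER_CUBIC) for x in(t[150:280,370:500],s[130:280,135:315])]))
```

```text
[0.44817832 0.07302955 0.11201707]
```

View pics/c3.png

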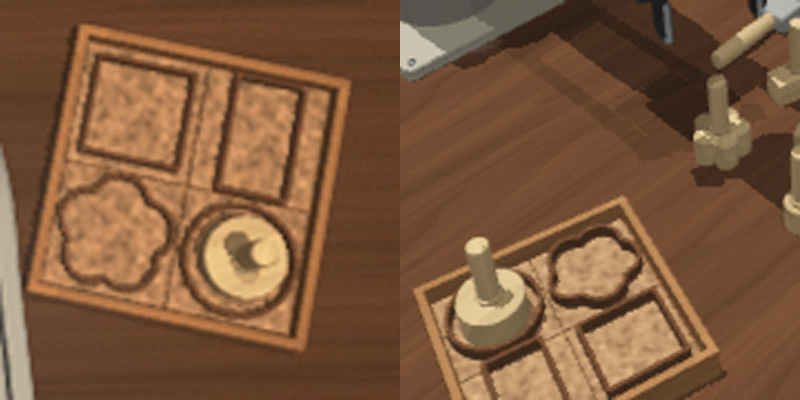

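Round is seated in its ring. Now down onto the flower.

>>> arm_command --pt "0 0 -0.025 0 1" --pt "0 0 -0.025 0 1" --pt "0 0 -0.02 0 1" --pt "0 0 -0.009 0 1" --pt "0 0 0 0 1" --pt "0 0 0 0 1" --pt "0 0 0 0 1"

```text
clock: 13.12
ee_pos: [0.4517, 0.0726, 0.0368]
eef_rot: [3.141, 0.002, 2.787]
wrist_force: [0.7, 0.4, -0.4]
width: 0.0854
finger_force: 0.0
```

Run:
```python
from h import *
s=imaging.grab_frame("scene")
cv2.imwrite("pics/c4.png",cv2.resize(s[100:230,230:360],(500,500),interpolation=cv2.INTER_CUBIC))
```

```text
(no output)
```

View pics/c4.png

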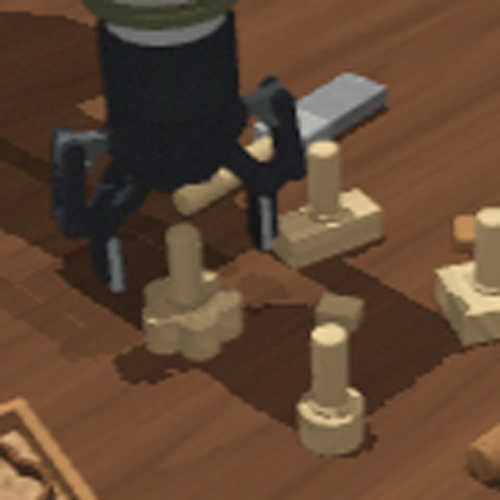

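The fingers straddle the flower's handle, which stands at (183,260). Closing.

>>> arm_command --pt "0 0 -0.001 0 -1" --pt "0 0 0 0 -1" --pt "0 0 0 0 -1" --pt "0 0 0 0 -1" --pt "0 0 0 0 -1" --pt "0 0 0 0 -1" --pt "0 0 0 0 -1"

```text
clock: 14.05
ee_pos: [0.4509, 0.0726, 0.0348]
eef_rot: [3.142, 0.0, 2.787]
wrist_force: [-0.2, -0.2, -0.5]
width: 0.0186
finger_force: 58.4
```

>>> arm_command --pt "0 0 0.02 0 -1" --pt "0 0 0.04 0 -1" --pt "0 0 0.04 0 -1" --pt "0 0 0.02 0 -1" --pt "0.0084 -0.0381 0 0.04 -1" --pt "0.0085 -0.039 0 0.04 -1" --pt "0.0085 -0.039 0 0.04 -1" --pt "0.0085 -0.039 0 0.04 -1" --pt "0.0085 -0.039 0 0.036 -1" --pt "0 0 0 0 -1" --pt "0 0 -0.03 0 -1" --pt "0 0 -0.03 0 -1"

```text
clock: 15.55
ee_pos: [0.4934, -0.1208, 0.0943]
eef_rot: [3.141, 0.001, 2.982]
wrist_force: [-0.5, -0.4, -0.9]
width: 0.0187
finger_force: 58.7
```

>>> arm_command --pt "0 0 -0.02 0 -1" --pt "0 0 -0.01 0 -1" --pt "0 0 0 0 -1" --pt "0 0 0 0 -1"

```text
clock: 16.05
ee_pos: [0.4941, -0.1215, 0.0659]
eef_rot: [-3.141, 0.002, 2.983]
wrist_force: [-0.0, -0.4, -0.2]
width: 0.0186
finger_force: 58.7
```

Run:
```python
from h import *
s=imaging.grab_frame("scene");t=imaging.grab_frame("top")
cv2.imwrite("pics/c5.png",np.hstack([cv2.resize(x,(400,400),interpolation=cv2.INTER_CUBIC) for x in(t[170:270,370:470],s[180:280,165:265])]))
```

```text
(no output)
```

View pics/c5.png

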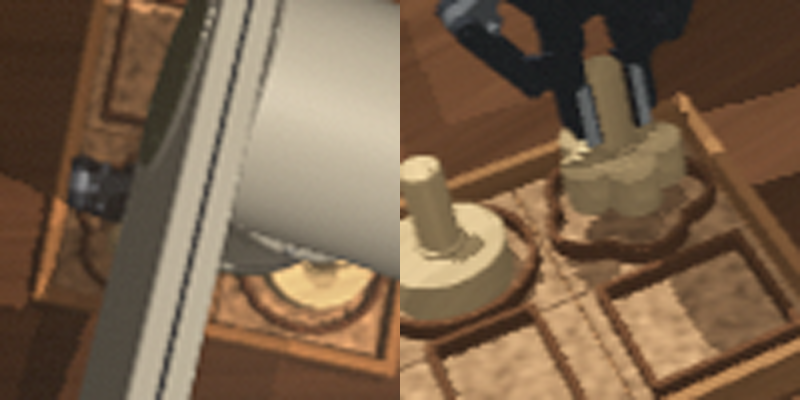

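Run:
```python
from fit import *
o=telemetry.get_obs()
# predicted extents in view coords, head at measured TCP, z0=.031
P=np.vstack(parts("flower",[.4933,-.1214,-.237],.031)[:-2]); q=np.array([proj("scene",p) for p in P]); v=(q+.5-[165,180])*4+[400,0]
print("head",v.min(0),v.max(0))
for t,l in((-.237,"x"),(-.237+np.pi,"-x")):
  for z in(.011,.021):
    P=np.vstack(parts("flower",[0,0,t])[:-2])[:,:2]*(72/60.)+[.4933,-.1214]; q=np.array([proj("scene",[*p,z]) for p in P]); v=(q+.5-[165,180])*4+[400,0]
    print("fence",l,z,v.min(0),v.max(0))
P=circ(.038)+[.4717,-.2108];v=(np.array([proj("scene",[*p,.021]) for p in P])+.5-[165,180])*4+[400,0];print("ring",v.max(0))
```

```text
head [560.89169494 100.29069713] [683.27162348 211.68597473]
fence x 0.011 [565.81417496 156.74578656] [700.3141848  248.34370327]
fence x 0.021 [562.28223528 142.55406532] [697.73279058 233.94298995]
fence -x 0.011 [558.75164362 160.90637888] [694.77247037 253.00234096]
fence -x 0.021 [555.12929443 146.70762811] [692.12236155 238.59724166]
ring [529.08548674 315.486778  ]
```

>>> arm_command --pt "0 0 -0.007 0 -1" --pt "0 0 -0.005 0 -1" --pt "0 0 -0.004 0 -1" --pt "0 0 -0.003 0 -1" --pt "0 0 0 0 -1" --pt "0 0 0 0 -1"

```text
clock: 16.9
ee_pos: [0.4934, -0.1215, 0.0458]
eef_rot: [-3.142, 0.0, 2.983]
wrist_force: [-0.5, -1.3, 0.3]
width: 0.0186
finger_force: 58.8
```

>>> arm_command --pt "0 0 0 0 -0.3" --pt "0 0 0 0 0.2" --pt "0 0 0 0 1" --pt "0 0 0 0 1" --pt "0 0 0 0 1" --pt "0 0 0 0 1" --pt "0 0 0.03 0 1" --pt "0 0 0.05 0 1" --pt "0 0 0.03 0 1" --pt "-0.007 0.045 0 0 1" --pt "-0.007 0.045 0 0 1" --pt "-0.0072 0.045 0 0 1"

```text
clock: 18.4
ee_pos: [0.4719, 0.0147, 0.156]
eef_rot: [3.141, 0.001, 2.982]
wrist_force: [0.1, 0.2, 0.1]
width: 0.0854
finger_force: 0.0
```

>>> arm_command --pt "-0.0072 0.0455 0 0 1" --pt "-0.0072 0.0455 0 0 1" --pt "-0.0072 0.0455 0 0 1" --pt "-0.0071 0.0455 0 0 1" --pt "0 0 -0.03 0 1" --pt "0 0 -0.03 0 1" --pt "0 0 -0.03 0 1" --pt "0 0 -0.02 0 1" --pt "0 0 -0.012 0 1" --pt "0 0 0 0 1" --pt "0 0 0 0 1"

```text
clock: 19.77
ee_pos: [0.4442, 0.1958, 0.0348]
eef_rot: [3.141, 0.001, 2.983]
wrist_force: [-0.0, 0.7, 0.3]
width: 0.0854
finger_force: 0.0
```

Run:
```python
from h import *
s=imaging.grab_frame("scene");t=imaging.grab_frame("top")
cv2.imwrite("pics/c6.png",np.hstack([cv2.resize(x,(400,400),interpolation=cv2.INTER_CUBIC) for x in(t[150:280,370:500],s[100:280,150:330])]))
```

```text
(no output)
```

View pics/c6.png

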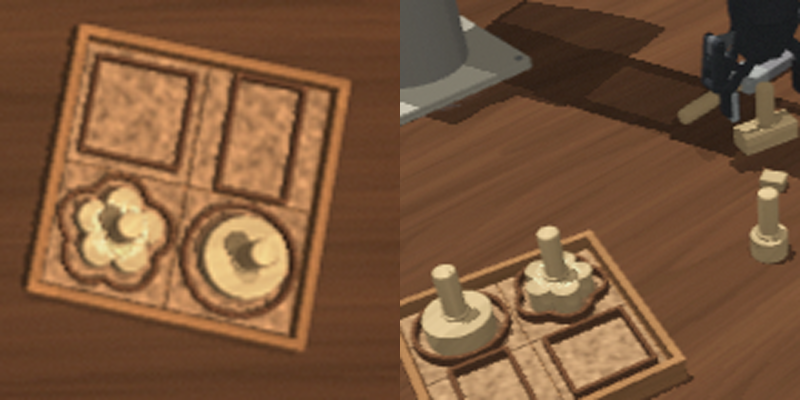

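The flower is seated in its nest (left panel, about 120,230) and the fingers straddle the oblong's handle. Gripping it.

>>> arm_command --pt "0 0 0 0 -1" --pt "0 0 0 0 -1" --pt "0 0 0 0 -1" --pt "0 0 0 0 -1" --pt "0 0 0 0 -1" --pt "0 0 0 0 -1" --pt "0 0 0 0 -1"

```text
clock: 20.75
ee_pos: [0.4436, 0.1956, 0.034]
eef_rot: [3.141, 0.0, 2.983]
wrist_force: [0.1, 0.0, 2.6]
width: 0.0185
finger_force: 58.5
```

>>> arm_command --pt "0 0 0.02 0 -1" --pt "0 0 0.04 0 -1" --pt "0 0 0.04 0 -1" --pt "0 0 0.02 0 -1"

```text
clock: 21.25
ee_pos: [0.4442, 0.1958, 0.156]
eef_rot: [3.14, 0.002, 2.983]
wrist_force: [1.7, 0.3, -2.0]
width: 0.0185
finger_force: 58.6
```

>>> arm_command --pt "0.0107 -0.0389 0 -0.143 -1" --pt "0.0107 -0.0389 0 -0.143 -1" --pt "0.0107 -0.0389 0 -0.143 -1" --pt "0.0107 -0.0389 0 -0.143 -1" --pt "0.0107 -0.0389 0 -0.143 -1" --pt "0.0107 -0.0389 0 -0.143 -1" --pt "0.0107 -0.0389 0 -0.143 -1" --pt "0.0107 -0.0389 0 -0.143 -1" --pt "0.0107 -0.0389 0 -0.143 -1" --pt "0.0107 -0.0389 0 -0.143 -1" --pt "0.0107 -0.039 0 -0.145 -1" --pt "0 0 0 0 -1"

```text
clock: 22.75
ee_pos: [0.5608, -0.235, 0.153]
eef_rot: [-3.141, 0.0, 1.404]
wrist_force: [-0.6, 0.6, -1.2]
width: 0.0185
finger_force: 58.8
```

>>> arm_command --pt "0 0 -0.03 0 -1" --pt "0 0 -0.03 0 -1" --pt "0 0 -0.02 0 -1" --pt "0 0 -0.01 0 -1" --pt "0 0 0 0 -1" --pt "0 0 0 0 -1"

```text
clock: 23.5
ee_pos: [0.562, -0.2328, 0.0651]
eef_rot: [3.14, 0.001, 1.408]
wrist_force: [-0.1, -0.2, -0.8]
width: 0.0189
finger_force: 58.8
```

Run:
```python
from h import *
s=imaging.grab_frame("scene");t=imaging.grab_frame("top")
cv2.imwrite("pics/c7.png",np.hstack([cv2.resize(x,(400,400),interpolation=cv2.INTER_CUBIC) for x in(t[150:280,370:500],s[190:310,135:255])]))
```

```text
(no output)
```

View pics/c7.png

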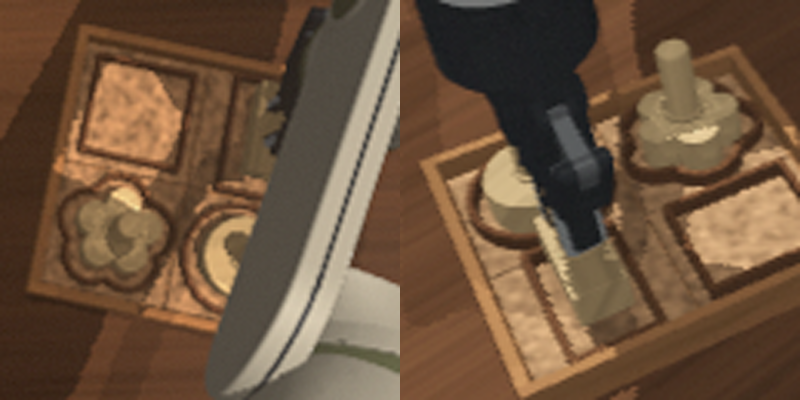

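The oblong is lined up with its nest (right panel, about 590,270). Lowering.

>>> arm_command --pt "0 0 -0.007 0 -1" --pt "0 0 -0.005 0 -1" --pt "0 0 -0.004 0 -1" --pt "0 0 -0.003 0 -1" --pt "0 0 0 0 -1" --pt "0 0 0 0 -1"

```text
clock: 24.35
ee_pos: [0.5611, -0.2325, 0.045]
eef_rot: [3.142, 0.0, 1.408]
wrist_force: [-2.7, 0.2, 3.8]
width: 0.0188
finger_force: 59.1
```

>>> arm_command --pt "0 0 0 0 -0.3" --pt "0 0 0 0 0.2" --pt "0 0 0 0 1" --pt "0 0 0 0 1" --pt "0 0 0 0 1" --pt "0 0 0 0 1" --pt "0 0 0.03 0 1" --pt "0 0 0.05 0 1" --pt "0 0 0.03 0 1"

```text
clock: 25.48
ee_pos: [0.562, -0.2329, 0.1577]
eef_rot: [3.139, 0.001, 1.408]
wrist_force: [-0.4, -0.6, -0.3]
width: 0.0855
finger_force: 0.0
```

>>> arm_command --pt "0.0011 0.0442 0 0 1" --pt "0.0011 0.0442 0 0 1" --pt "0.0011 0.0442 0 0 1" --pt "0.0011 0.0442 0 0 1" --pt "0.0011 0.0442 0 0 1" --pt "0.0011 0.0442 0 0 1" --pt "0.0011 0.0442 0 0 1" --pt "0.0011 0.0442 0 0 1" --pt "0.0011 0.0442 0 0 1" --pt "0.0012 0.0446 0 0 1" --pt "0 0 0 0 1"

```text
clock: 26.85
ee_pos: [0.5718, 0.213, 0.1548]
eef_rot: [-3.142, -0.001, 1.412]
wrist_force: [-0.1, -0.3, 0.1]
width: 0.0856
finger_force: 0.0
```

>>> arm_command --pt "0 0 -0.03 0 1" --pt "0 0 -0.03 0 1" --pt "0 0 -0.03 0 1" --pt "0 0 -0.02 0 1" --pt "0 0 -0.011 0 1" --pt "0 0 0 0 1" --pt "0 0 0 0 1"

```text
clock: 27.72
ee_pos: [0.5732, 0.2101, 0.0351]
eef_rot: [3.14, -0.001, 1.408]
wrist_force: [0.2, 0.2, 0.8]
width: 0.0854
finger_force: 0.0
```

Run:
```python
from h import *
s=imaging.grab_frame("scene");t=imaging.grab_frame("top")
cv2.imwrite("pics/c8.png",np.hstack([cv2.resize(x,(400,400),interpolation=cv2.INTER_CUBIC) for x in(t[150:280,370:500],s[110:310,200:400])]))
```

```text
(no output)
```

View pics/c8.png

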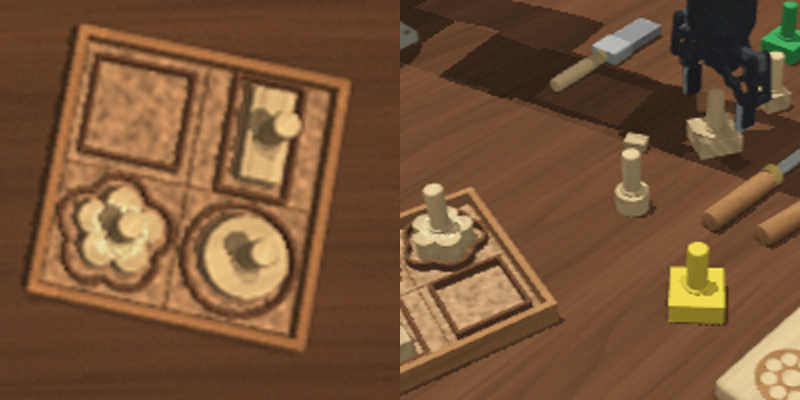

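The oblong is seated in its nest (left panel, about 265,130), and the fingers straddle the pale square stamp. Gripping it.

>>> arm_command --pt "0 0 0 0 -1" --pt "0 0 0 0 -1" --pt "0 0 0 0 -1" --pt "0 0 0 0 -1" --pt "0 0 0 0 -1" --pt "0 0 0 0 -1" --pt "0 0 0 0 -1"

```text
clock: 28.7
ee_pos: [0.5723, 0.21, 0.0339]
eef_rot: [3.141, -0.0, 1.408]
wrist_force: [-0.6, 0.2, 2.8]
width: 0.0184
finger_force: 58.5
```

>>> arm_command --pt "0 0 0.02 0 -1" --pt "0 0 0.04 0 -1" --pt "0 0 0.04 0 -1" --pt "0 0 0.02 0 -1"

```text
clock: 29.2
ee_pos: [0.5738, 0.2103, 0.1579]
eef_rot: [3.137, -0.002, 1.408]
wrist_force: [1.1, -0.8, -0.9]
width: 0.0186
finger_force: 58.6
```

>>> arm_command --pt "0.0013 -0.0441 0 0.0314 -1" --pt "0.0013 -0.0441 0 0.0314 -1" --pt "0.0013 -0.0441 0 0.0314 -1" --pt "0.0013 -0.0441 0 0.0314 -1" --pt "0.0013 -0.0441 0 0.0314 -1" --pt "0.0013 -0.0441 0 0.0314 -1" --pt "0.0013 -0.0441 0 0.0314 -1" --pt "0.0014 -0.0443 0 0.0312 -1" --pt "0 0 0 0 -1"

```text
clock: 30.32
ee_pos: [0.5821, -0.1461, 0.1535]
eef_rot: [-3.141, 0.001, 1.655]
wrist_force: [-0.2, 0.7, -1.3]
width: 0.0186
finger_force: 58.6
```

>>> arm_command --pt "0 0 -0.03 0 -1" --pt "0 0 -0.03 0 -1" --pt "0 0 -0.02 0 -1" --pt "0 0 -0.01 0 -1" --pt "0 0 0 0 -1" --pt "0 0 0 0 -1" --pt "0 0 -0.007 0 -1" --pt "0 0 -0.005 0 -1" --pt "0 0 -0.004 0 -1" --pt "0 0 -0.003 0 -1" --pt "0 0 0 0 -1" --pt "0 0 0 0 -1"

```text
clock: 31.82
ee_pos: [0.5828, -0.1431, 0.045]
eef_rot: [3.141, 0.0, 1.659]
wrist_force: [-1.4, 0.4, 2.0]
width: 0.0187
finger_force: 59.0
```

Down and touching lightly, so I'm releasing it and backing off.

>>> arm_command --pt "0 0 0 0 -0.3" --pt "0 0 0 0 0.2" --pt "0 0 0 0 1" --pt "0 0 0 0 1" --pt "0 0 0 0 1" --pt "0 0 0 0 1" --pt "0 0 0.03 0 1" --pt "0 0 0.05 0 1" --pt "0 0 0.05 0 1"

```text
clock: 32.95
ee_pos: [0.5823, -0.1429, 0.1758]
eef_rot: [-3.141, -0.0, 1.659]
wrist_force: [0.9, -0.5, 0.2]
width: 0.0855
finger_force: 0.0
```

>>> arm_command --pt "-0.01 0.045 0 0 1" --pt "-0.01 0.045 0 0 1" --pt "-0.01 0.045 0 0 1" --pt "-0.01 0.045 0 0 1" --pt "-0.01 0.045 0 0 1" --pt "-0.01 0.045 0 0 1" --pt "0 0.04 0 0 1" --pt "0 0 0 0 1" --pt "0 0 0 0 1"

```text
clock: 34.08
ee_pos: [0.5227, 0.1666, 0.1747]
eef_rot: [-3.141, 0.0, 1.659]
wrist_force: [0.5, -0.6, 0.5]
width: 0.0857
finger_force: 0.0
```

Run:
```python
from h import *
s=imaging.grab_frame("scene");t=imaging.grab_frame("top")
cv2.imwrite("pics/c9.png",np.hstack([cv2.resize(x,(400,400),interpolation=cv2.INTER_CUBIC) for x in(t[150:280,370:500],s[110:310,140:340])]))
```

```text
(no output)
```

View pics/c9.png

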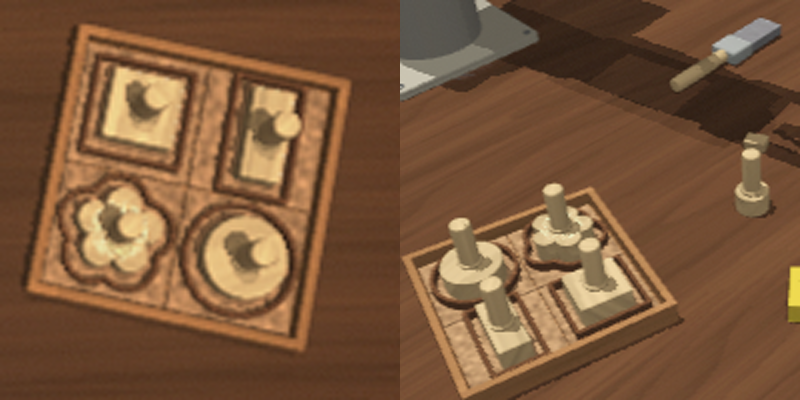

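All four stamps stand inside their nests (left panel: square 145,105; oblong 265,130; flower 120,230; round 245,255), and the small round still stands at right (750,180). Handing in.

```bash
python3 -c "
from station import workorder;print(workorder.close_job())"
```

```text
the job is handed in; nothing more can be done
None
```

All four large stamps are standing upright in their matching nests, the two small stamps were never touched (the small square was not in the last picture), and the job was handed in at about 34 s of the 112 s allowed.

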